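# Set a bracket blank in the bending jig

## Robot

A 6-joint arm with a two-finger parallel gripper is mounted at the origin on a cart in front of the work surface, level with it; the furniture and walls round the work are solid. World frame = base frame: x ahead of the robot, y to its left, z up, the work surface at z = 0. Lengths are in m, angles in rad, forces in N, time in s.
With the tool pointing down it reaches from about 0.325 to 0.775 m from the base axis. Payload 5.5 kg.
Tool frame: the origin (TCP) lies between the finger pads; the fingertips stand 8 mm ahead of it and the grasp point (between the pads) lies 11 mm behind it (tcp_to_tips is the distance from the TCP to the fingertips, in m); z points along the fingers, y is the line along which they close (so a half turn about z gives the same grasp; the last joint's range is limited). The gripper opens to 88 mm and grips with 3 to 60 N. Pads are 20 mm wide; open, the fingers measure 115 mm over their backs; the gripper's body (75 mm by 178 mm) begins 61 mm behind the grasp point.
Start: joints at [-0.057, 0.091, 1.231, -0, 1.82, -0.057], TCP at [0.6, -0, 0.231] pointing down, gripper open.
Joint ranges: [-2.87, 2.87], [-0.86, 2.18], [0.17, 2.46], [-1.51, 4.65], [0.06, 2.69], [-2.65, 2.65]. Speed limits (rad/s): [2.57, 2.57, 3.01, 3.14, 3.14, 3.14].

## Interface

Orientations are given as a unit quaternion [w, x, y, z].
In Python, from bench import * gives the robot as it stands. Calls block until the motion is done:
- move_to(position, orientation): joint-space move of the TCP to a pose.
- move_l(position, speed=0.15, orientation=None): straight line of the TCP; orientation=None keeps the orientation; speed is the mean speed in m/s.
- movej(angles): joint-space move.
- gripper_open() and close(): open the fingers fully, or close them until they stop; the grip force is fixed at half the most.
- hold(seconds).
- inverse_kinematics(position, orientation): joint angles nearest the present ones, or None.
- state(): the state.
- get_image(name): name is "scene" or "side" or "wrist"; returns a dict with "frame" (480x640x3 uint8, blue, green, red), "depth" (480x640 float32, m along the optical axis (not along the pixel's ray), 0 where there is no reading), "camera_matrix" (3x3 intrinsics, pixels), "k1" (the pictures are not rectified: a ray, as slopes to the right and down, at radius r is drawn at 1 + k1 r^2 times it, then the intrinsics apply), "view" (4x4, takes a point from world to camera coordinates). Camera axes: x right, y up, looking along -z (the intrinsics and any distortion apply to the point x, -y, -z); pixel columns grow to the right and rows downward; lengths in m; the calibration is good to about 2 mm. A picture is of the moment at which its call begins.
A pose or a line that the arm cannot do raises IKError and nothing moves.
- job_done(): hands the job in; it is judged then, once.
The state is a dict: "time": time; "joint_pos": joint angles; "dq": joint speeds; "joint_torque": joint torques, N m; "ee_pos": TCP position; "ee_rot": TCP orientation; "ft_force": force on the tool from outside, world axes, zero at the start; "moment": the same for the moment, N m; "finger_gap": finger opening in m; "finger_force": force on a finger pad.
Only numpy, scipy, OpenCV 4.12 (cv2) and the standard library are available. Lean on these libraries where they do the work, as an engineer would, in place of code of your own. Each camera call takes 0.05 s, during which the arm holds its last target. There are 200 camera calls.

## Task

Without picking it up, push the drilled aluminium blank on the bending jig until it lies flat against the long steel fence and sticks out past the jig's steel bending edge, with its red bend line right over that edge. Then push the red handle of the toggle clamp all the way down so that the rubber foot holds the blank there, ready to be hammered over. Only push with the fingers, lift nothing, and leave the tools around alone.

Things in the scene. Friction and masses are not known exactly. Their poses are not given: they have to be found in the camera images.
- jig: bending jig fixed to the bench: wooden block with dark steel bed plate, 170 mm (x) by 280 mm (y), bed 50 mm high. Origin: centre of its underside. x points from its open front side to fence and clamp; the bending edge is its -y end face, y = -140 mm. The fence, a bright steel bar along y, 12 mm wide, stands 10 mm above the bed, its front face (towards -x) at x = +12 mm
- bend_edge (a point): point on the top of the jig's bending edge (its -y end face, bed height), 20 mm in front of the fence, i.e. on the centreline of a blank that lies against the fence. Axes as the jig's: -y is the way out over the edge
- blank: loose aluminium flat bar with three drilled holes, 40 mm wide (its x), 180 mm long (its y), 6 mm thick, 0.12 kg, lying on the jig's bed. Origin: centre of its underside. Its -y end is the tab to be bent and faces the bending edge; the other end faces away from it
- bend_line (a point): middle of the red line across the blank, on its top face, 40 mm from its -y end (50 mm from its centre)
- clamp_lever (a joint): toggle clamp handle behind the fence, rad: 0 = open (handle up, 66 degrees above level), 1.15 = closed at dead centre (handle level, pointing to the jig's +x), stop at 1.17. It stays where it is left and takes about 3 N at the grip to move; through a link it brings the clamp arm down over the fence
- lever_hinge (a point): hinge of the clamp handle, axis along the jig's y; in the jig's frame x = 80, y = -100, z = 86 mm. The handle is 117 mm long from here, its red grip a round bar of 18 mm diameter from 27 mm on. Open, the clamp (handle and raised arm) fills the jig's x = 0 to 140 mm, y = -122 to -78 mm, up to 205 mm above the bench
- lever_grip (a point): point on the axis of the red handle grip, 80 mm from its hinge
- clamp_foot: black rubber foot, 18 mm across, under the tip of the clamp arm; origin: centre of its underside. Closed, it stands 56 mm from the arm's hinge, over the middle of the blank's width at the jig's y = -100 mm, and the blank pushes it up about 3 mm against its spring (about 9 N)
- bracket: bystander: finished bracket of the same bar, a 140 mm leg lying along its y with a 40 mm tab standing up; loose
- hammer: bystander: claw hammer lying on its side to the left of the jig (the nearer of two), 163 x 297 x 30 mm; loose
- speed_square: bystander: triangular aluminium square, 160 x 166 x 18 mm; loose
- marker: bystander: grey and red marker pen, 18 x 125 x 16 mm, lying on the jig's bed behind the fence; loose
- tape_measure: bystander: yellow tape measure, 38 x 78 x 64 mm; loose

How it is judged:
By the outcome, as a careful person would: the job done as asked, in the order asked, and still so for the second after the job is handed in, with the robot touching nothing.
It also fails if it takes over 72 s, if anything falls off the work surface, if the arm or the gripper's body presses on something with over 40 N, if the wrist force passes 120 N, or if a joint passes its speed limit or range.

## Working session

There is one attempt and no reset: what is moved stays moved. The work goes in short steps, each a Python script; the robot and the scene stay as the last script left them, time stands still between calls to the robot, and variables do not carry over. Pictures are saved under pics/ and viewed, at most 10 in all, crops included, and the job is handed in when it is done.

```bash
mkdir -p pics; ls
cat > h.py <<'E'
from bench import *
import numpy as np, cv2, json
def cap(name, png=None):
    d=get_image(name)
    if png: cv2.imwrite('pics/'+png,d['frame'])
    return d
def ray(d,uv):
    K=np.array(d['camera_matrix']);x=(uv[0]-K[0,2])/K[0,0];y=(uv[1]-K[1,2])/K[1,1]
    k=d['k1'];rd=np.hypot(x,y);r=rd
    for _ in range(20): r=rd/(1+k*r*r)
    s=r/rd if rd>0 else 1
    V=np.array(d['view']);R=V[:3,:3];c=-R.T@V[:3,3]
    return c,R.T@np.array([x*s,-y*s,-1.0])
def on_plane(d,uv,z):
    c,v=ray(d,uv);return c+v*(z-c[2])/v[2]
def by_depth(d,uv):
    c,v=ray(d,uv);return c+v*d['depth'][int(round(uv[1])),int(round(uv[0]))]
def proj(d,p):
    V=np.array(d['view']);q=V[:3,:3]@np.asarray(p)+V[:3,3];x,y=q[0]/-q[2],-q[1]/-q[2]
    f=1+d['k1']*(x*x+y*y);K=np.array(d['camera_matrix'])
    return np.array([K[0,0]*x*f+K[0,2],K[1,1]*y*f+K[1,2]])
E
python3 - <<'E'
from h import *
for n in ('scene','side','wrist'):
    d=cap(n,n+'0.png'); np.savez(n+'0.npz',**{k:np.array(v) for k,v in d.items()})
    c,v=ray(d,(320,240)); print(n,c.round(3),v.round(3),d['k1'])
s=state();print(s['time'],s['ee_pos'],s['ee_rot'],s['finger_gap'],s['ft_force'])
E
```

```text
pics
scene [-0.315  0.633  0.809] [ 0.72  -0.458 -0.521] 0.01981298315798473
side [0.027 1.077 0.782] [ 0.418 -0.755 -0.505] -0.1085271522475792
wrist [0.599 0.066 0.384] [ 0.008 -0.259 -0.966] -0.038704445211742704
0.15 [5.99790923e-01 2.56436543e-05 2.29790204e-01] [-5.48903344e-04  7.07093320e-01  7.07119867e-01 -4.78657336e-04] 0.08783458175331063 [-0.52050651  0.32529866 -0.01993636]
```

View pics/scene0.png

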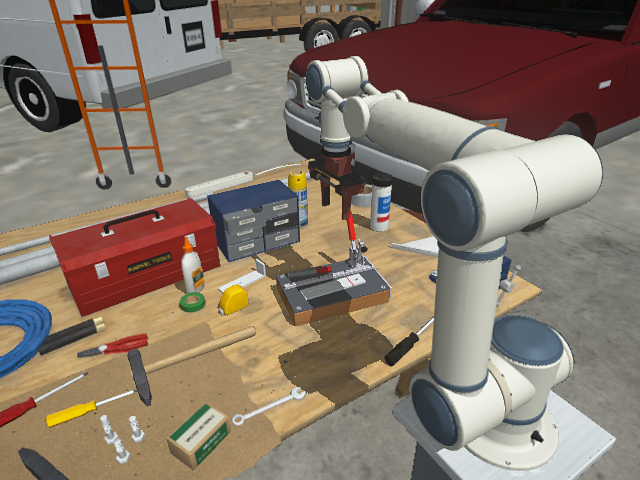

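View pics/wrist0.png

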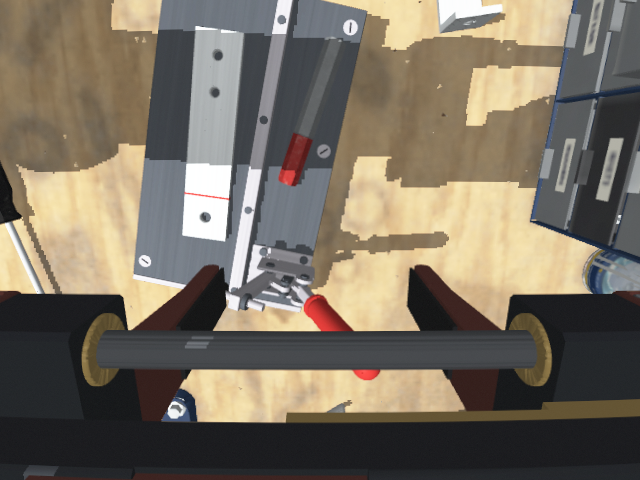

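View pics/side0.png

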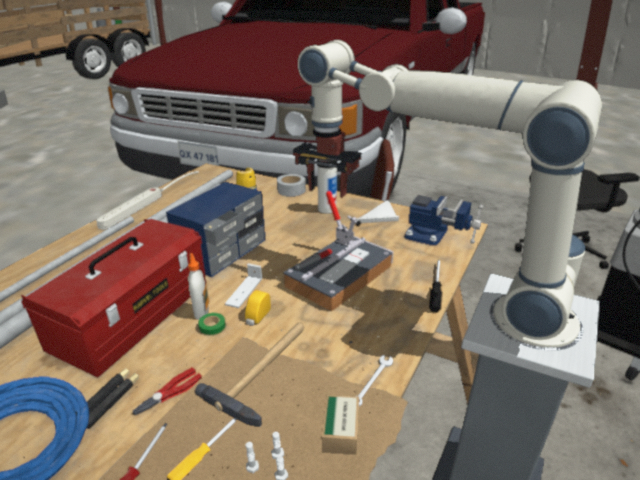

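The wrist view has the jig (bed corners about (134,278) and (366,12)) with the clamp half hidden by the fingers. The red bend line runs near (185–228, 195), and the red handle goes from (310,300) to (368,372). The blank lies left of the fence, with a gap. I'll move the wrist back and look from two places.

Run:
```python
from h import *
q=state()['ee_rot']
for i,p in enumerate([(0.55,-0.13,0.30),(0.50,-0.16,0.34)]):
    move_to(p,q); hold(0.3)
    d=cap('wrist',f'w{i+1}.png'); np.savez(f'w{i+1}.npz',**{k:np.array(v) for k,v in d.items()})
    print(state()['time'],state()['ee_pos'])
```

```text
1.1667 [ 0.55023608 -0.12905491  0.29923081]
1.9 [ 0.50030865 -0.15960041  0.33886389]
```

View pics/w1.png

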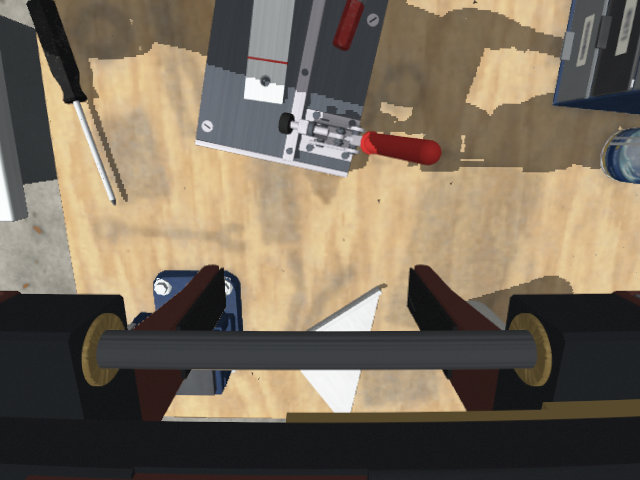

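View pics/w2.png

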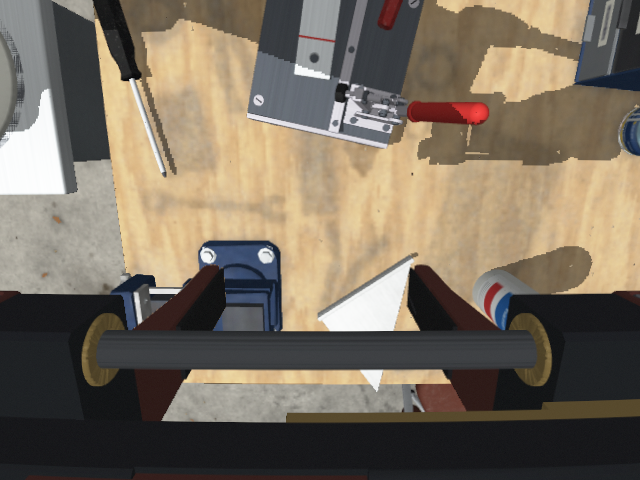

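w1 shows the bending edge, a bright strip from (196,143) to (348,175). The red line is at (248–290, 57–64), the tab end at y≈101, and the foot at (287,123). The red handle ends at (440,152), and the fence front runs (288,158)→(315,0). Next I turn these pixels into points.

```bash
python3 - <<'E'
from h import *
L=lambda n:{k:v for k,v in np.load(n).items()}
w0,w1,w2,sc=L('wrist0.npz'),L('w1.npz'),L('w2.npz'),L('scene0.npz')
P=lambda t,d,uv,z:print(t,uv,'plane',on_plane(d,uv,z).round(4),'depth',by_depth(d,uv).round(4))
# strip depth profile w1 across the edge
for v in range(148,168,2): print(v,by_depth(w1,(250,v)).round(4),w1['frame'][v,250])
print('bed');
for uv in [(225,100),(235,40),(300,20),(350,60)]: P('bed',w1,uv,.05)
for uv in [(160,220),(260,180),(150,100),(345,100)]: P('bed0',w0,uv,.05)
# red masks
for n,d in (('w0',w0),('w1',w1),('w2',w2)):
    f=d['frame'].astype(int); m=((f[...,2]>120)&(f[...,1]<90)&(f[...,0]<90)).astype(np.uint8); m[265:295,420:]*=1
    N,l,st,c=cv2.connectedComponentsWithStats(m)
    for i in range(1,N):
        if st[i,4]>25: print(n,st[i],c[i].round(1),by_depth(d,c[i]).round(4))
# row profile across blank and fence in w0, w1
for d,n,rows in ((w0,'w0',(60,120,180,220)),(w1,'w1',(20,60,90))):
    for r in rows:
        g=cv2.cvtColor(d['frame'],cv2.COLOR_BGR2GRAY)[r].astype(int)
        e=[(u,g[u+1]-g[u-1]) for u in range(130,380) if abs(g[u+1]-g[u-1])>30]
        print(n,r,e)
E
python3 - <<'E'
import cv2
a=cv2.imread('pics/w1.png')[0:200,180:460]
cv2.imwrite('pics/c1.png',cv2.resize(a,None,fx=2.8,fy=2.8,interpolation=cv2.INTER_CUBIC))
E
```

```text
148 [ 0.4767 -0.0673  0.0501] [118 110 103]
150 [ 0.4764 -0.0695  0.0489] [116 109 105]
152 [ 0.4766 -0.0716  0.0503] [226 221 223]
154 [ 0.4768 -0.0737  0.0519] [234 229 230]
156 [ 0.4761 -0.0759  0.0486] [197 200 211]
158 [ 0.467  -0.0799 -0.0005] [140 176 204]
160 [ 0.4668 -0.0824 -0.001 ] [139 177 205]
162 [ 0.4666 -0.0848 -0.0016] [136 176 204]
164 [ 4.668e-01 -8.720e-02 -1.000e-04] [139 178 207]
166 [ 4.667e-01 -8.960e-02 -4.000e-04] [141 179 209]
bed
bed (225, 100) plane [ 0.4521 -0.0177  0.05  ] depth [ 0.452  -0.0176  0.0495]
bed (235, 40) plane [0.4653 0.0408 0.05  ] depth [0.4655 0.0406 0.0509]
bed (300, 20) plane [0.5319 0.0593 0.05  ] depth [0.5318 0.0597 0.0488]
bed (350, 60) plane [0.5831 0.0216 0.05  ] depth [0.5831 0.0216 0.0501]
bed0 (160, 220) plane [ 0.4507 -0.0037  0.05  ] depth [ 0.4509 -0.0036  0.0504]
bed0 (260, 180) plane [0.5472 0.0337 0.05  ] depth [0.5486 0.0346 0.0592]
bed0 (150, 100) plane [0.4524 0.1041 0.05  ] depth [0.5995 0.0665 0.3837]
bed0 (345, 100) plane [0.6237 0.1032 0.05  ] depth [0.6237 0.1033 0.0495]
w0 [296 136  10   9  42] [300.1 139. ] [0
[... 3043 characters left out ...]
p.int64(-59)), (379, np.int64(-57))]
w1 60 [(205, np.int64(-68)), (206, np.int64(-122)), (207, np.int64(-61)), (246, np.int64(48)), (247, np.int64(86)), (248, np.int64(50)), (262, np.int64(-33)), (276, np.int64(35)), (286, np.int64(-35)), (287, np.int64(-98)), (288, np.int64(-62)), (301, np.int64(58)), (302, np.int64(37)), (312, np.int64(-41)), (313, np.int64(-52)), (374, np.int64(48))]
w1 90 [(201, np.int64(-33)), (202, np.int64(-48)), (243, np.int64(72)), (244, np.int64(135)), (245, np.int64(68)), (283, np.int64(-174)), (284, np.int64(-174)), (287, np.int64(47)), (288, np.int64(40)), (295, np.int64(80)), (297, np.int64(-65)), (306, np.int64(-43)), (307, np.int64(-54)), (367, np.int64(34))]
```

View pics/c1.png

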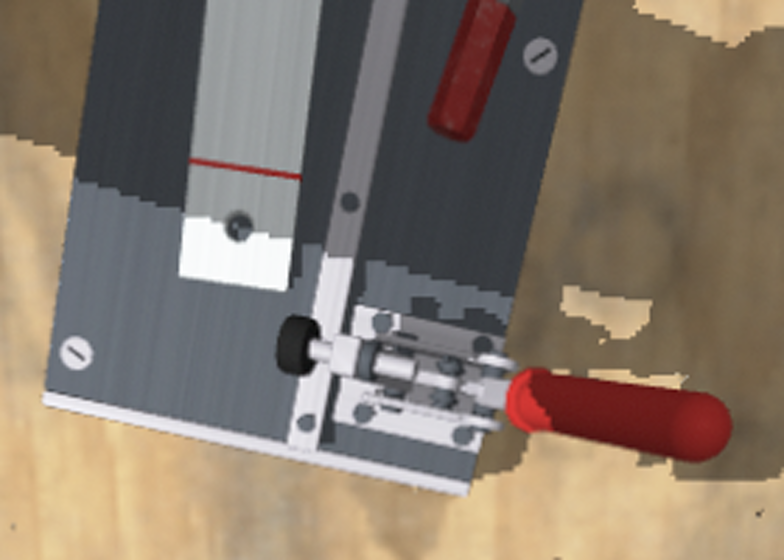

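```bash
cat > m.py <<'E'
from h import *
L=lambda n:{k:v for k,v in np.load(n).items()}
def line(pts):
    p=np.array(pts)[:,:2];c=p.mean(0);u,s,v=np.linalg.svd(p-c);d=v[0];return c,d*np.sign(d[np.argmax(abs(d))]),s[1]/len(p)**.5
def edgecols(d,cols,r0,r1):  # strip outer: last row bright & low-saturation
    out=[]
    for u in cols:
        f=d['frame'][r0:r1,u].astype(int); m=(f[:,0]>180); 
        r=np.where(m)[0]
        if len(r): out.append((u,r0+r.max()+.5))
    return out
if __name__=='__main__':
    w0,w1,w2=L('wrist0.npz'),L('w1.npz'),L('w2.npz')
    def rep(t,pts,z,d):
        c,v,s=line([on_plane(d,p,z) for p in pts]);print(t,c.round(4),'ang',np.degrees(np.arctan2(v[1],v[0])).round(2),'rms',round(s,5));return c,v
    E=edgecols(w1,range(205,290,4),120,190);e1=rep('edge w1',E,.05,w1)
    E=edgecols(w2,range(255,330,4),100,160);print(E[::6]);rep('edge w2',E,.05,w2)
    f0=rep('fence w0',[(267,60),(256.3,120),(246.4,180),(239.5,220)],.06,w0)
    f1=rep('fence w1',[(308.6,20),(301.4,60),(294.6,90)],.06,w1)
    l0=rep('left w0',[(154.5,60),(147.5,120),(141.5,180),(137.5,220)],.05,w0)
    l1=rep('left w1',[(212,20),(206,60),(201.5,90)],.05,w1)
    b0=rep('blankL w0',[(192.9,60),(189,120),(184.7,180),(182.6,220)],.056,w0)
    rep('blankR w0',[(241,60),(235.2,120),(230,180),(226.6,220)],.056,w0)
    b1=rep('blankL w1',[(251,20),(247,60),(244,90)],.056,w1)
    rep('blankR w1',[(292,20),(287.2,60),(283.5,90)],.056,w1)
    for n,d,reg in (('w0',w0,(180,205,175,240)),('w1',w1,(50,70,240,295))):
        r0,r1,c0,c1=reg;f=d['frame'][r0:r1,c0:c1].astype(int);m=(f[...,2]-f[...,1]>45)
        v,u=np.where(m);rep('red '+n,[(a+c0,b+r0) for a,b in zip(u,v)],.056,d)
E
python3 m.py
```

```text
edge w1 [ 0.4731 -0.0753] ang -12.24 rms 0.00032
[(255, np.float64(118.5)), (279, np.float64(124.5)), (303, np.float64(129.5)), (327, np.float64(135.5))]
edge w2 [ 0.4687 -0.0742] ang -12.59 rms 0.00028
fence w0 [0.5426 0.0632] ang 77.86 rms 0.00011
fence w1 [0.5335 0.0221] ang 77.64 rms 0.00038
left w0 [0.4436 0.0636] ang 77.77 rms 0.00011
left w1 [0.4349 0.0248] ang 77.51 rms 3e-05
blankL w0 [0.4843 0.0634] ang 81.6 rms 0.00014
blankR w0 [0.5251 0.0632] ang 81.83 rms 8e-05
blankL w1 [0.4784 0.0232] ang 81.82 rms 2e-05
blankR w1 [0.5192 0.023 ] ang 81.82 rms 4e-05
red w0 [0.4993 0.0202] ang -7.92 rms 0.00048
red w1 [0.4992 0.0203] ang -8.16 rms 0.00057
```

```bash
cat >> h.py <<'E'
from scipy.spatial.transform import Rotation as Ro
YAW=np.radians(-12.25)
ex=np.array([np.cos(YAW),np.sin(YAW),0]);ey=np.array([-np.sin(YAW),np.cos(YAW),0])
O=.5047*ex+.1669*ey
def J(x,y,z): return O+ex*x/1e3+ey*y/1e3+np.array([0,0,z/1e3])   # jig mm -> world m
def toJ(p): p=np.asarray(p)-O; return np.array([p@ex,p@ey,p[2]])*1e3
def quat(a):
    q=(Ro.from_euler('z',YAW+np.radians(a))*Ro.from_quat([.70710678,.70710678,0,0])).as_quat(); return [q[3],*q[:3]]
def F(): f=np.array(state()['ft_force']); return np.array([f@ex,f@ey,f[2]])
def T(x,y,ztip,speed=.1,a=None): move_l(J(x,y,ztip+8),speed,None if a is None else quat(a))
E
python3 - <<'E'
from h import *
close(); move_to(J(-75,20,290),quat(0))
T(-75,20,80,.2); T(-75,20,52.5,.06); hold(.2); f0=F(); print('free',f0,toJ(state()['ee_pos']))
T(-47,20,52.5,.04)
x=-47
while x<-36:
    x+=.5; T(x,20,52.5,.02); f=F()-f0
    if f[0]<-5: break
print('stop',x,f,toJ(state()['ee_pos']))
T(-60,20,52.5,.08); T(-60,20,110,.2)
move_to(J(-60,20,290),quat(0)); hold(.2)
print(state()['time'])
d=cap('wrist','w3.png');np.savez('w3.npz',**{k:np.array(v) for k,v in d.items()})
E
```

```text
free [-0.48602408  0.35312588  0.60634312] [-74.85120159  20.07116466  60.76832294]
stop -36.0 [-2.64716647 -0.96542716  0.98364564] [-36.2966183   19.95964287  60.42571364]
14.3833
```

View pics/w3.png

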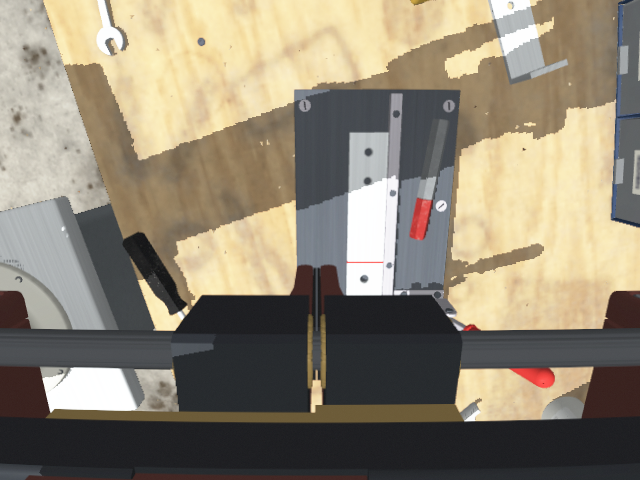

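Nearly flush now: the blank's right edge is at x≈388 px, next to the fence at 390. I'll measure its yaw and x, then push along −y and check again.

```bash
cat > meas.py <<'E'
from h import *
def blank(d,ys,c=-8):
    """edges of blank near jig x=c-20,c+20 at jig y's (z=56): sub-pixel gradient peak along jig x"""
    g=cv2.cvtColor(d['frame'],cv2.COLOR_BGR2GRAY).astype(np.float32)
    for side,x0 in (('L',c-20),('R',c+20)):
        o=[]
        for y in ys:
            xs=np.arange(x0-8,x0+8,.25);uv=np.array([proj(d,J(x,y,56)) for x in xs],np.float32)
            p=cv2.remap(g,uv[:,:1].copy(),uv[:,1:].copy(),cv2.INTER_LINEAR).ravel()
            gr=np.gradient(cv2.GaussianBlur(p[None],(0,0),2)[0]);i=np.argmax(gr if side=='L' else -gr)
            o.append((y,round(float(xs[i]),2),round(float(abs(gr[i])),1)))
        print(side,o)
def red(d):
    f=d['frame'].astype(int);v,u=np.where((f[...,2]-f[...,1]>60)&(f[...,2]-f[...,0]>60))
    q=np.array([toJ(on_plane(d,(a,b),.056)) for a,b in zip(u,v)])
    q=q[(q[:,0]>-45)&(q[:,0]<12)]
    y0=np.median(q[:,1]);q=q[abs(q[:,1]-y0)<8]
    print('red: n',len(q),'fit y at x=-8 and slope',np.polyval(np.polyfit(q[:,0],q[:,1],1),-8).round(2),np.polyfit(q[:,0],q[:,1],1)[0].round(4),'x',q[:,0].min().round(1),q[:,0].max().round(1))
E
python3 - <<'E'
from meas import *
d={k:v for k,v in np.load('w3.npz').items()}
blank(d,[-40,-20,0,20,40,60,80]); red(d)
E
```

```text
L [(-40, -28.5, 14.5), (-20, -28.75, 16.3), (0, -28.75, 13.5), (20, -28.75, 14.6), (40, -28.25, 11.8), (60, -28.5, 11.6), (80, -28.5, 13.4)]
R [(-40, 11.75, 1.9), (-20, 11.75, 2.8), (0, 12.0, 3.7), (20, 12.0, 5.5), (40, 12.0, 3.5), (60, 11.5, 7.3), (80, 11.5, 7.4)]
red: n 37 fit y at x=-8 and slope -42.99 -0.0028 x -27.8 11.3
```

Run:
```python
from meas import *
move_to(J(-8,122,130),quat(0)); T(-8,122,53,.15); hold(.1); f0=F()
T(-8,20,53,.05); print(F()-f0,toJ(state()['ee_pos']))
T(-8,26,53,.05); T(-8,26,90,.2)
move_to(J(-55,-20,320),quat(0)); hold(.25)
print(state()['time'])
d=cap('wrist','w4.png');np.savez('w4.npz',**{k:np.array(v) for k,v in d.items()})
blank(d,[-60,-40,-20,0]); red(d)
```

```text
[-0.03223669  0.71887319 -0.20115435] [-8.01253142 20.07624997 60.99641628]
19.9167
L [(-60, -29.0, 16.1), (-40, -29.25, 14.1), (-20, -28.75, 13.5), (0, -28.75, 16.4)]
R [(-60, 12.0, 3.4), (-40, 11.5, 2.4), (-20, 11.75, 3.7), (0, 12.25, 4.4)]
red: n 30 fit y at x=-8 and slope -131.9 0.001 x -24.8 11.0
```

View pics/w4.png

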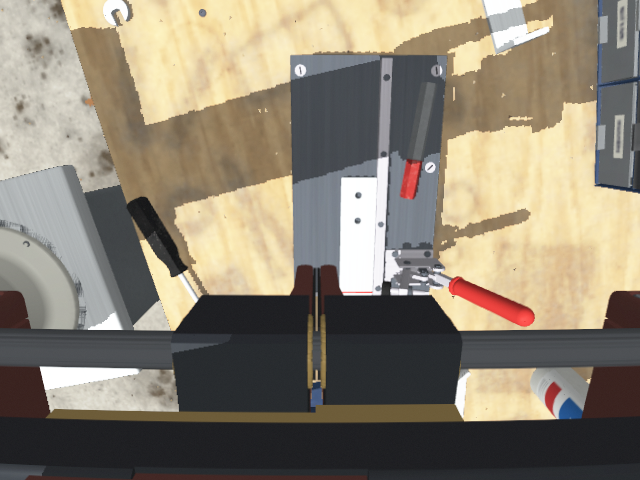

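```bash
cat >> meas.py <<'E'
def strip(d,xs=range(-65,-32,4)):
    """jig y of the outer boundary of the bright steel strip (z=50), gradient peak along jig y"""
    g=cv2.cvtColor(d['frame'],cv2.COLOR_BGR2GRAY).astype(np.float32);o=[]
    for x in xs:
        ys=np.arange(-150,-130,.25);uv=np.array([proj(d,J(x,y,50)) for y in ys],np.float32)
        b=cv2.remap(d['frame'].astype(np.float32),uv[:,:1].copy(),uv[:,1:].copy(),cv2.INTER_LINEAR)[:,0,0]
        gr=np.gradient(cv2.GaussianBlur(b[None],(0,0),2)[0]);ii=np.argmax(gr*(ys<-137));o.append(ys[ii])
    print('edge y',np.median(o),np.round(o,1))
def look(tag,p=(-55,-150,320)):
    move_to(J(*p),quat(0)); hold(.3)
    d=cap('wrist',tag+'.png');np.savez(tag+'.npz',**{k:np.array(v) for k,v in d.items()})
    red(d);strip(d);blank(d,[-170,-150,-70,-50,-30,-10]);print(state()['time'])
E
python3 -c "
from meas import *
look('w5')"
```

```text
red: n 36 fit y at x=-8 and slope -131.66 0.0036 x -28.4 11.9
edge y -140.0 [-140. -140. -140. -140. -140. -140. -140. -140. -140.]
L [(-170, -28.25, 4.2), (-150, -28.5, 5.7), (-70, -28.75, 17.7), (-50, -29.25, 16.0), (-30, -28.5, 11.6), (-10, -28.75, 13.6)]
R [(-170, 12.5, 8.1), (-150, 12.25, 8.4), (-70, 11.5, 3.9), (-50, 12.5, 15.2), (-30, 11.5, 8.2), (-10, 11.25, 8.1)]
20.9
```

View pics/w5.png

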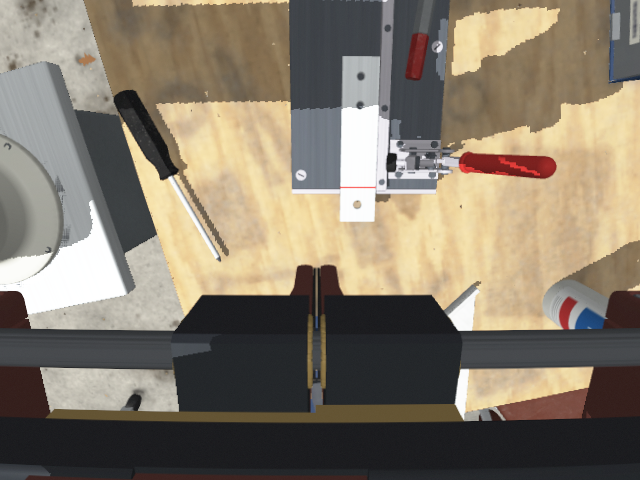

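The red line (340–376, 188) sits about 8 mm short of the bending edge, at row 192, and the blank lies along the fence. Next I make the final end push, then gentle side presses.

Run:
```python
from meas import *
move_to(J(-8,-60,320),quat(0)); move_to(J(-8,32,130),quat(0)); T(-8,32,53,.15); T(-8,11.7,53,.04); hold(.2); print(toJ(state()['ee_pos']))
T(-8,22,53,.06); T(-8,22,90,.2)
T(-60,-28,90,.2);T(-60,-28,53,.15); hold(.1);f0=F();T(-36.2,-28,53,.03);hold(.2);print(F()-f0,toJ(state()['ee_pos']))
T(-60,-28,53,.08);T(-60,-28,90,.2);T(-62,-170,90,.2);T(-62,-170,53,.15);hold(.1);f0=F();T(-36.2,-170,53,.03);hold(.2);print(F()-f0,toJ(state()['ee_pos']))
T(-62,-170,53,.08);T(-62,-170,120,.2)
look('w6')
```

```text
[-8.10194068 11.75929096 60.83068025]
[ 0.06067034  0.19827188 -0.24285931] [-36.27898348 -27.99110965  60.98056874]
[-0.8805333   1.33825396 -0.3698649 ] [ -36.27653398 -169.99422865   61.03357751]
red: n 35 fit y at x=-8 and slope -140.7 0.0017 x -28.1 11.1
edge y -140.0 [-140. -140. -140. -140. -140. -140. -140. -140. -140.]
L [(-170, -28.0, 4.7), (-150, -28.25, 5.7), (-70, -28.75, 15.5), (-50, -29.0, 18.6), (-30, -28.75, 11.4), (-10, -28.5, 12.0)]
R [(-170, 12.75, 9.7), (-150, 12.5, 15.4), (-70, 11.5, 3.9), (-50, 12.5, 11.8), (-30, 11.25, 7.6), (-10, 11.25, 10.5)]
31.9667
```

Run:
```python
from meas import *
for n in ('w5','w6'):
    d={k:v for k,v in np.load(n+'.npz').items()};f=d['frame'].astype(np.float32);R=f[...,2]-(f[...,1]+f[...,0])/2
    o=[]
    for x in range(-25,10,3):
        ys=np.arange(-148,-124,.25);uv=np.array([proj(d,J(x,y,56)) for y in ys],np.float32)
        p=cv2.remap(R,uv[:,:1].copy(),uv[:,1:].copy(),cv2.INTER_LINEAR).ravel();p=np.clip(p-20,0,None);o.append((p*ys).sum()/p.sum())
    print(n,np.round(o,1),np.mean(o))
    o=[]
    for x in list(range(-65,-34,3))+list(range(20,60,5)):
        ys=np.arange(-150,-132,.25);uv=np.array([proj(d,J(x,y,50)) for y in ys],np.float32)
        b=cv2.remap(f,uv[:,:1].copy(),uv[:,1:].copy(),cv2.INTER_LINEAR)[:,0,0]
        hi=b[(ys>-139.5)&(ys<-136)].max();lo=np.median(b[:20]);i=np.where(b>(hi+lo)/2)[0][0];o.append(ys[i])
    print(np.round(o,1))
```

```text
w5 [-131.7 -131.7 -131.7 -131.7 -131.7 -132.4 -132.1 -131.6 -131.6 -131.6
 -131.6 -131.6] -131.75082750592642
[-140.  -139.8 -139.8 -139.8 -139.8 -139.8 -139.8 -139.8 -139.8 -139.8
 -139.8 -139.8 -139.8 -139.2 -139.5 -139.5 -139.5 -139.5 -139.5]
w6 [-140.7 -140.7 -140.7 -140.7 -140.7 -140.7 -140.7 -140.7 -140.7 -140.7
 -140.7 -140.7] -140.68196190198276
[-140.  -139.8 -139.8 -139.8 -139.8 -140.  -139.8 -139.8 -139.8 -139.8
 -139.8 -139.8 -139.8 -139.8 -139.5 -139.5 -139.5 -139.5 -139.5]
```

Run:
```python
from meas import *
for n in ('w1','w2','w5'):
    d={k:v for k,v in np.load(n+'.npz').items()}
    q=np.array([toJ(by_depth(d,(u,v))) for u in range(250,600,2) for v in range(60,230,2) if d['depth'][v,u]>0])
    q=q[(abs(q[:,1]+100)<25)&(q[:,0]>-10)&(q[:,0]<150)]
    print(n,[(x,int(q[(q[:,0]>=x)&(q[:,0]<x+10),2].max())) for x in range(-10,150,10) if ((q[:,0]>=x)&(q[:,0]<x+10)).any()])
from h import *
for p in [(84,-100,300),(84,-100,180),(150,-100,100)]: print(inverse_kinematics(J(*p),quat(90)))
```

```text
w1 [(-10, 58), (0, 128), (10, 132), (20, 136), (30, 138), (40, 136), (50, 136), (60, 94), (70, 95), (80, 130), (90, 150), (100, 173), (110, 190), (120, 194), (130, 191), (140, 1)]
w2 [(-10, 57), (0, 129), (10, 134), (20, 135), (30, 137), (40, 136), (50, 137), (60, 93), (70, 95), (80, 128), (90, 149), (100, 172), (110, 190), (120, 193), (130, 190), (140, 2)]
w5 [(-10, 58), (0, 132), (10, 132), (20, 136), (30, 137), (40, 136), (50, 137), (60, 93), (70, 96), (80, 128), (90, 150), (100, 173), (110, 190), (120, 194), (130, 189), (140, 1)]
[-1.58064607e-01  9.70578521e-02  1.10071834e+00 -4.44089210e-16
  1.94381646e+00 -1.51505810e+00]
[-1.58064607e-01  6.63943774e-02  1.34608146e+00 -4.44089210e-16
  1.72911681e+00 -1.51505810e+00]
[-1.63658241e-01  2.59215254e-01  1.27428567e+00 -4.44089210e-16
  1.60809173e+00 -1.52065173e+00]
```

Run:
```python
from meas import *
def C(th,off=0,s=85):
    t=np.radians(th);return 80+s*np.cos(t)-(9+off)*np.sin(t)-11.5, 86+s*np.sin(t)+(9+off)*np.cos(t)
a=C(66,12)
move_to(J(a[0],-100,320),quat(90)); T(a[0],-100,a[1],.2); hold(.1); f0=F()
for th in np.arange(66,-1,-6): 
    x,z=C(th); T(x,-100,z,.06); 
print('level',F()-f0,toJ(state()['ee_pos']))
for th in np.arange(-.5,-5,-.5):
    x,z=C(th); T(x,-100,z,.03); f=F()-f0
    print(th,f.round(1),toJ(state()['ee_pos'])[2].round(1))
    if f[2]>25: break
hold(.2);print(F()-f0)
x,z=C(0);T(x,-100,z+60,.15)
move_to(J(x,-100,300),quat(90))
look('w7',(-55,-170,320))
```

```text
level [ 0.55297518  1.21525355 -0.1489158 ] [ 153.27748887 -100.0137578   102.18955395]
-0.5 [-1.1  0.2  0.3] 102.0
-1.0 [-3.  -0.3  3.1] 101.8
-1.5 [-4.   0.   5.4] 101.8
-2.0 [-6.3  0.2  7.8] 101.7
-2.5 [-7.8 -0.4 10.2] 101.6
-3.0 [-7.7 -0.4 12.3] 101.6
-3.5 [-10.2  -0.6  15.2] 101.5
-4.0 [-10.7  -0.7  18.2] 101.4
-4.5 [-12.1  -0.6  19.5] 101.4
[-12.61050361  -0.13944144  20.20826885]
red: n 71 fit y at x=-8 and slope -140.59 0.0036 x -28.5 11.6
edge y -140.0 [-140. -140. -140. -140. -140. -140. -140. -140. -140.]
L [(-170, -28.25, 4.6), (-150, -28.25, 5.4), (-70, -29.0, 16.2), (-50, -28.5, 10.5), (-30, -28.5, 11.5), (-10, -28.75, 13.9)]
R [(-170, 12.75, 7.7), (-150, 12.5, 20.1), (-70, 11.5, 6.1), (-50, 11.25, 7.0), (-30, 11.25, 10.2), (-10, 11.5, 14.5)]
43.1833
```

View pics/w7.png

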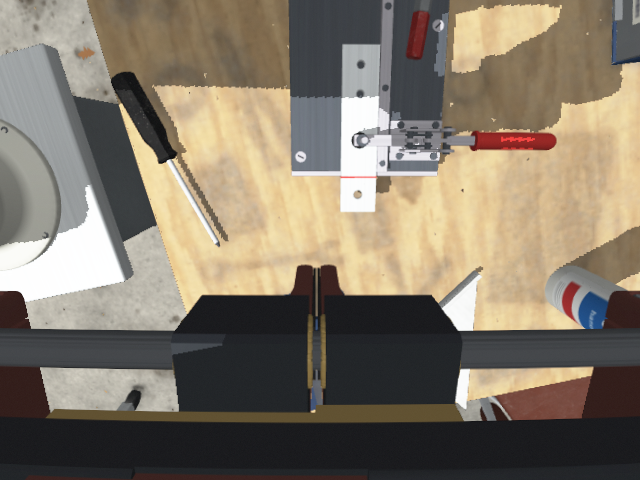

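The arm is down, with the foot on the blank at (361,139). The handle runs level along +x to (552,141), and the red line (row 177) is over the edge (row 175). I'll check the handle's level by depth before handing in.

Run:
```python
from meas import *
d={k:v for k,v in np.load('w7.npz').items()}
q=np.array([toJ(by_depth(d,(u,v))) for u in range(450,570) for v in range(120,160) if d['depth'][v,u]>0])
q=q[(abs(q[:,1]+100)<3)&(q[:,2]>60)]
o=[(x,np.percentile(q[(abs(q[:,0]-x)<5),2],80).round(1)) for x in range(110,196,10)];print(o)
o=np.array(o);print('angle deg',np.degrees(np.arctan(np.polyfit(o[:,0],o[:,1],1)[0])))
s=state();print(s['time'],F())
```

```text
[(110, np.float64(94.9)), (120, np.float64(94.6)), (130, np.float64(94.6)), (140, np.float64(94.3)), (150, np.float64(94.0)), (160, np.float64(94.1)), (170, np.float64(93.4)), (180, np.float64(93.2)), (190, np.float64(92.9))]
angle deg -1.4130093619071629
43.1833 [ 0.55395883 -0.97862593  0.09972816]
```

The handle measures about 1° below level, so it's at its stop past dead centre.

```bash
python3 -c "
from bench import *
print(job_done())"
```

```text
the job is handed in; nothing more can be done
None
```

The job is handed in: the blank lies flat against the fence, its red line within about 1 mm of the bending edge, and the clamp handle is down at its stop with the foot on the blank, at about 43 s on the robot's clock.

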